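# Press the square into the jig corner and hold it there

### The job

The swinging leg of the squaring jig leans in a few degrees; square it up with the try square, which you hold by its wooden grip and only slide on the jig's plate, never lifting or tipping it. First lay its stock flat against the fixed rail, well clear of the corner, then slide it along that rail into the corner until its blade has pushed the leg out to a right angle and both outer faces are flush against rail and leg. Finish still gripping it and pressing it against both (a few newtons each), without letting go, and leave the tin, pen and spanner beside the jig alone.

Things in the scene. Friction and masses are not known exactly. Their poses are not given: they have to be found in the camera images.
- jig: The squaring jig, fixed to the bench: a grey plate 320 x 320 x 10 mm with two steel bars on it, a fixed rail and a swinging leg, both 25 mm wide and 14 mm high (24 mm above the bench). Origin: centre of the plate's underside, on the bench; z up. The fixed rail lies on the plate's +x (far) side, the leg on its +y (left) side.
- rail: The fixed rail of the jig, its origin and axes those of the jig. A bar 267 mm long along the jig's y, from y = -150 to +117 mm; its inner face looks to the jig's -x and lies at x = +110 mm. Plate, rail and leg are ground and lightly oiled; the square slides easily on them (friction about 0.2).
- leg_tip (a point): Point on the inner face of the jig's swinging leg, at its free end, 7 mm above the plate. The leg is a bar that runs 225 mm along its own -x from its pivot, which is at x = +122.5, y = +132.5 mm of the jig; its inner face looks to its own -y, 12.5 mm from the pivot's axis. The point has the leg's axes (the jig's when squared).
- leg (a joint): Angle of the swinging leg, rad: 0 = at a right angle to the rail; positive = its free end leans in over the plate (to the jig's -y). Starts at 0.06 to 0.14; turns from -0.1 to 0.2. It is stiff and stays where it is left: 0.2 N m of friction, about 1 N when pushed near its free end, far more near the pivot.
- corner (a point): The inner corner of the jig where the faces of rail and squared leg meet, on the top of the plate: at x = +110, y = +120, z = +10 mm of the jig, with the jig's axes.
- square: Try square, loose, about 0.5 kg, flat on the jig's plate. Dark steel stock 120 mm along its y, 28 along x, 16 high; steel blade 30 wide, 8 thick, runs 136 mm along -x from the stock's +y end. Outer faces: the stock's +x face (for the rail, x = +14 mm) and the +y edge (for the leg, y = +60 mm). Origin: centre of the stock's underside. Seated in the corner, its axes are parallel to the jig's.
- heel (a point): Outer corner of the square, where its two outer faces meet, at the underside: x = +14, y = +60, z = 0 mm of the square.
- grip (a point): Middle of the upright wooden grip on the square's stock, at x = 0, y = -5, z = +41 mm of the square. It is 18 mm thick (x), 60 long (y) and stands from 16 to 56 mm above the plate, rounded at the top; take it from above, fingers closing along the square's x. Fingertips over 18 mm above the plate clear stock and rail.
- tin_of_grease: Bystander: a round yellow tin, 62 mm across and 50 mm high, on the bench behind the jig's far side. Origin: centre of its underside.
- marker_pen: Bystander: a marker pen, 131 mm long and 16 mm thick, lying on the bench behind the jig's far side. Origin: centre of its underside.
- small_spanner: Bystander: an open-ended spanner, 147 x 30 x 6 mm, lying on the bench on the right of the jig. Origin: centre of its underside.

How it is judged:
On the way:
1. the square's stock lies flat against the fixed rail, its heel still at least 12 mm short of the corner (x of heel in the frame of corner above -0.003 m and angle between the x axis of square and the x axis of jig, either way round below 0.025 rad and y of heel in the frame of corner below -0.012 m and contact force between square and rail above 0.5 N), for 0.1 s.
At the end, for the whole second after the job is handed in: Leg within 0.015 rad of square; square flat on the plate (3 mm, 0.03 rad), parallel to the jig within 0.015 rad, heel within 2.5 mm of the rail face and 3 mm of the squared leg face, pressing rail and leg with over 1 N each, at rest, still held in the fingers (over 2 N) (value of joint leg between -0.015 and 0.015 rad and angle between the x axis of square and the x axis of jig, either way round below 0.015 rad and x of heel in the frame of corner between -0.0025 and 0.0025 m and y of heel in the frame of corner between -0.003 and 0.003 m and z of heel in the frame of corner below 0.003 m and angle between square's own z axis and vertical below 0.03 rad and contact force between square and rail above 1 N and contact force between square and leg above 1 N and contact force between the fingers and square above 2 N and linear speed of square below 0.01 m/s); the arm keeps its last pose, push and grip.
It fails at once if the square is lifted more than 8 mm off the plate or tipped by more than 0.15 rad (z of square in the frame of jig above 0.018 m or angle between square's own z axis and vertical above 0.15 rad).
It fails at once if a bystander (tin, pen or spanner) is moved more than 20 mm (distance of any of tin_of_grease, marker_pen, small_spanner from where it was at the start of the episode above 0.02 m).
It also fails if it takes over 48 s, if anything falls off the work surface, if the arm or the gripper's body presses on something with over 40 N, if the wrist force passes 120 N, or if a joint passes its speed limit or range.

### The arm

A 6-joint arm with a two-finger parallel gripper is mounted at the origin on a cart in front of the work surface, level with it; the furniture and walls round the work are solid. World frame = base frame: x ahead of the robot, y to its left, z up, the work surface at z = 0. Lengths are in m, angles in rad, forces in N, time in s.
With the tool pointing down it reaches from about 0.4 to 0.825 m from the base axis. Payload 7 kg.
Tool frame: the origin (TCP) lies on the centre line of the jaws, within the pads' length; the fingertips stand 14 mm ahead of it and the grasp point (between the pads) lies 5 mm behind it; z points along the fingers, y is the line along which they close (so a half turn about z gives the same grasp; the last joint's range is limited). The gripper opens to 88 mm and grips with 3 to 60 N. Pads are 19 mm wide; open, the fingers measure 130 mm over their backs; the gripper's body (78 mm by 193 mm) begins 47 mm behind the grasp point.
Start: joints at [1.453, 0.359, 0.012, 0, -1.224, -0.288], TCP at [0.266, 0.62, 0.241] pointing down, gripper open.
Joint ranges: [-3.07, 3.07], [-1.43, 2.12], [-1.02, 1.25], [-3.03, 1.67], [-3.05, -0], [-3.03, 3.03]. Speed limits (rad/s): [2.39, 2.39, 3.01, 3.14, 3.14, 3.14].

### API

Orientations are given as [roll, pitch, yaw] about the fixed x, y, z axes, in that order (R = Rz(yaw) Ry(pitch) Rx(roll)).
In Python, from station import arm gives the robot as it stands.
- The arm moves only by the tool move_arm, never from a script. Its argument "rows" is a list of rows, each an object with "translation": the shift along the tool's x, y, z in cm, a list of three; "rot": the turn, a rotation vector about the tool's x, y, z in degrees, a list of three; "hand": the closure, from 0 (fully open) to 1 (shut). A call has 1 to 8 rows; each row is the pose to reach, as a shift and turn from the pose commanded when the call began, along the tool's axes at that moment; what a row does not reach only later rows make up. A row lasts 1/12 s, in which the tool goes at most 41.7 mm and 7.16 degrees, less where a joint would pass 70% of its speed; a pose out of reach is approached as far as the arm can. A call with a gripper value outside its range is refused whole. The fingers move at their own pace and stop on an object; "squeeze" is the grip in N (left out, the last holds). Time passes only in rows, so rows that repeat a pose let the fingers close. It gives the time, the measured TCP pose, the force, the opening and the grip force at its end, in the units of the state.
- arm.get_state(): the state, without advancing time (a new reading comes with each control period).
- arm.grab_frame(name): name is "scene" or "side" or "wrist"; returns (picture, depth): 480x640x3 uint8, red, green, blue; 480x640 float32, m along the optical axis (not along the pixel's ray), 0 where there is no reading.
- arm.camera_params(name): a dict with "vfov" (degrees; the focal length in pixels is half the picture's height over the tangent of half this angle, whatever the lens; pixels are square), "cx", "cy" (the principal point, pixels), "position" and "orientation" of the camera in the world; the wrist camera has in their place "tool_from_camera" (4x4, takes a point from camera to tool coordinates, whose origin is the TCP and whose axes are the flange's). Camera axes: x right, y down, z forward; pixel columns grow to the right and rows downward; lengths in m; the calibration is good to about 2 mm. The wrist camera is an equidistant fisheye: a pixel r from the principal point sees the ray r / f radians off the axis. A picture is of the moment at which its call begins: read the wrist's pose just before it. camera_params takes no time and is no camera call.
- arm.job_done(): hands the job in; it is judged then, once.
Trained networks look in the newest picture that a camera, given by its name, has taken for a name from the list of things; names that differ only in an ending like _2 or _b are one class to them, and where a whole thing is asked for, a point or a joint stands for the part that bears it (a point fixed in the world has none). Each returns a list of dicts, best first, with "p" (0 to 1); they miss things now and then, are a little off and sometimes report something else, mostly with a low value. They report only what shows in the picture. A call takes as long as a camera call.
- arm.search_frame(label, camera): "point" ([x, y, z] in m, in the coordinates of the camera as it stood for that picture, good to about 4 mm: the middle of the surface that is visible of it).
- arm.pinpoint(label, camera): "point" ([x, y, z] in m, in the coordinates of the camera as it stood for that picture, good to about 4 mm: a listed point, or the origin of a listed thing).
The state is a dict: "t": time; "q": joint angles; "qd": joint speeds; "joint_efforts": joint torques, N m; "eef_pos": TCP position; "ee_rot": TCP orientation; "force": force on the tool from outside, world axes, zero at the start; "moment": the same for the moment, N m; "width": finger opening in m; "gripper_force": force on a finger pad.
Only numpy, scipy, OpenCV 4.12 (cv2) and the standard library are available. Lean on these libraries where they do the work, as an engineer would, in place of code of your own. Each camera call takes 0.05 s, during which the arm holds its last target. There are 200 camera calls.

## Working session

There is one attempt and no reset: what is moved stays moved. The work goes in short steps, Python scripts to look and compute and a tool call to move; the robot and the scene stay as the last step left them, time stands still between calls to the robot, and variables do not carry over. Pictures are saved under pics/ and viewed, at most 10 in all, crops included, and the job is handed in when it is done.

Besides the shell and the picture viewer there is one more tool, called after "Emit:" by a JSON object that holds its "api" and its "payload", one argument or row to a line. move_arm: Moves the arm, as the interface text tells. Its arguments: {"type":"object","properties":{"rows":{"type":"array","items":{"type":"object","properties":{"translation":{"type":"array","items":{"type":"number"}},"rot":{"type":"array","items":{"type":"number"}},"hand":{"type":"number"}}}},"squeeze":{"type":"number"}},"required":["rows"]}

```bash
mkdir -p pics
cat > h.py <<'E'
import numpy as np, cv2
from scipy.spatial.transform import Rotation as R
from station import arm
def cam(name):
    p=arm.camera_params(name)
    f=240/np.tan(np.radians(p['vfov'])/2)
    if name=='wrist':
        s=arm.get_state(); T=np.eye(4)
        T[:3,:3]=R.from_euler('xyz',s['ee_rot']).as_matrix(); T[:3,3]=s['eef_pos']
        return p,f,T@np.array(p['tool_from_camera'])
    T=np.eye(4); o=np.array(p['orientation'])
    T[:3,:3]=o if o.shape==(3,3) else (R.from_euler('xyz',o).as_matrix() if o.size==3 else R.from_quat(o).as_matrix())
    T[:3,3]=p['position']; return p,f,T
def w(T,pt): return T[:3,:3]@np.array(pt)+T[:3,3]
E
python3 - <<'E'
from h import *
print(arm.get_state()); 
for n in ['scene','side','wrist']:
    print(n,arm.camera_params(n))
    p,f,T=cam(n); im,d=arm.grab_frame(n); cv2.imwrite(f'pics/{n}0.png',im[:,:,::-1]); np.save(f'{n}0.npy',d)
    for l in ['jig','corner','leg_tip','heel','grip','square','tin_of_grease','marker_pen','small_spanner']:
        for r in arm.pinpoint(l,n)[:1]: print(l,round(r['p'],2),np.round(w(T,r['point']),4))
print(arm.get_state()['t'])
E
```

```text
{'t': 0.0, 'q': array([ 1.45311381e+00,  3.59393751e-01,  1.10621237e-02, -3.74102073e-04,
       -1.22409402e+00, -2.88139542e-01]), 'qd': array([-7.69575036e-05,  2.48905045e-05, -2.06855143e-03,  4.93711801e-04,
       -1.56378626e-03,  5.19278908e-04]), 'joint_efforts': array([-8.62390061e-04, -5.82715416e+01,  2.93058211e+01,  6.99693024e+00,
        6.91286419e-03, -1.59348410e-04]), 'eef_pos': array([0.26627909, 0.61974942, 0.23961533]), 'ee_rot': array([ 3.13993055e+00, -1.25871217e-04, -4.05949361e-01]), 'force': array([-0.47704799,  0.2321781 , -1.72147924]), 'moment': array([-0.02443849,  0.02433835,  0.03268853]), 'gripper_force': 0.0, 'width': 0.08751321856394947}
scene {'vfov': 45.8255391479265, 'cx': 310.72612330280185, 'cy': 229.8128904939065, 'position': array([0.20932724, 0.42239079, 0.68358827]), 'orientation': array([-2.41449660e+00,  4.90095192e-04, -2.37397556e+00])}
jig 0.92 [ 0.5345  0.0488 -0.0027]
corner 0.83 [0.6018 0.1991 0.0086]
leg_tip 0.87 [0.4119 0.109  0.0115]
heel 0.63 [0.5678 0.0579 0.0095]
grip 0.63 [ 0.5859 -0.0094  0.0505]
square 0.56 [ 0.5804 -0
[... 411 characters left out ...]
0.1161 0.0165]
heel 0.79 [0.5663 0.0586 0.0111]
grip 0.68 [ 0.5809 -0.0074  0.0541]
square 0.89 [ 0.5805 -0.0029  0.01  ]
tin_of_grease 0.58 [ 0.7554  0.0994 -0.0014]
marker_pen 0.65 [0.6951 0.2094 0.0023]
small_spanner 0.86 [ 0.6875 -0.1135 -0.0007]
wrist {'vfov': 65.70646984690485, 'cx': 322.4788661038806, 'cy': 241.5630563617811, 'tool_from_camera': array([[-3.13600485e-04, -9.51742871e-01, -3.06896415e-01,
         8.50177175e-02],
       [ 9.99999869e-01, -1.74449305e-04, -4.80844850e-04,
        -6.04305806e-04],
       [ 4.04102791e-04, -3.06896526e-01,  9.51742801e-01,
        -1.43219825e-01],
       [ 0.00000000e+00,  0.00000000e+00,  0.00000000e+00,
         1.00000000e+00]])}
1.5
```

```bash
python3 -c "
import cv2,numpy as np
a=[cv2.resize(cv2.imread(f'pics/{n}0.png'),(400,300)) for n in ['side','wrist']]
cv2.imwrite('pics/m0.png',np.hstack(a))"
```

```text
(no output)
```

View pics/scene0.png

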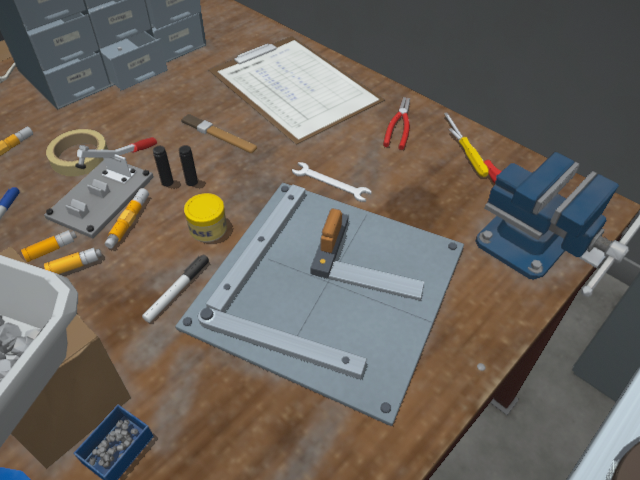

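View pics/m0.png

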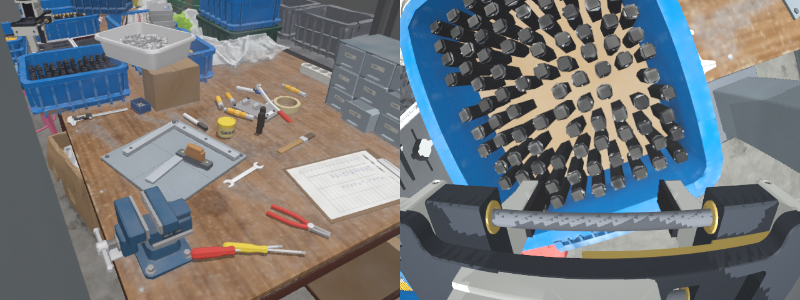

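The scene shows the jig, with the corner at about px (207,315), the leg free end at (365,365), the square's grip at (332,230) and its blade tip at (423,290). The vise is off to the right, and the white bin on a box is at left. Next I'll measure yaws from the point cloud and check obstacles on the path.

Run:
```python
from h import *
for n in ['scene','side']:
    p,f,T=cam(n); d=np.load(n+'0.npy'); v,u=np.mgrid[:480,:640]
    P=np.stack([(u-p['cx'])/f*d,(v-p['cy'])/f*d,d],-1)@T[:3,:3].T+T[:3,3]
    ok=d>0; im=cv2.imread(f'pics/{n}0.png')
    hsv=cv2.cvtColor(im,cv2.COLOR_BGR2HSV).astype(int)
    c=np.array([.535,.05])
    near=ok&(np.hypot(P[...,0]-c[0],P[...,1]-c[1])<.24)
    # colour-based plate/steel mask: low saturation
    m=(near&(hsv[...,1]<60)&(P[...,2]<.04)&(P[...,2]>-.01)).astype(np.uint8)
    k,lab,st,_=cv2.connectedComponentsWithStats(m); i=1+st[1:,4].argmax(); m=lab==i
    xy=P[m][:,:2].astype(np.float32); print(n,'plate z',np.median(P[m][:,2]),'rect',cv2.minAreaRect(xy))
    # ray-plane for plate at z=.01
    D=np.stack([(u-p['cx'])/f,(v-p['cy'])/f,np.ones_like(d)],-1)@T[:3,:3].T
    def rp(mm,z): return (T[:3,3]+D[mm]*((z-T[2,3])/D[mm][:,2])[:,None])[:,:2].astype(np.float32)
    print(' rayplane',cv2.minAreaRect(rp(m,.01)))
    # bright steel (rail, leg, blade)
    b=(m&(hsv[...,2]>165)).astype(np.uint8); k,lab,st,ce=cv2.connectedComponentsWithStats(b)
    for i in range(1,k):
        if st[i,4]>150:
            z=np.median(P[lab==i][:,2]); print(' bright',st[i,4],ce[i].round(),'z',round(float(z),4),cv2.minAreaRect(rp(lab==i,z)))
    # grip
    g=near&(P[...,2]>.045)&(P[...,2]<.08)&(hsv[...,1]>90)
    print(' grip top',P[g].mean(0),cv2.minAreaRect(P[g][:,:2].astype(np.float32)))
    # obstacles
    for x0,x1,y0,y1 in [(.2,.4,.2,.5),(.4,.6,.2,.4),(.4,.6,.4,.6),(.3,.5,-.25,-.1),(.5,.65,-.35,-.1),(.6,.8,-.15,.25)]:
        q=ok&(P[...,0]>x0)&(P[...,0]<x1)&(P[...,1]>y0)&(P[...,1]<y1)
        if q.sum(): print('  box',x0,x1,y0,y1,np.percentile(P[q][:,2],99.5).round(3))
```

```text
scene plate z 0.010733018144526985 rect ((0.566225528717041, 0.06376121938228607), (0.3876686096191406, 0.3523268699645996), 18.039932250976562)
 rayplane ((0.5613020658493042, 0.06854403018951416), (0.3822195529937744, 0.3485257625579834), 17.876041412353516)
 bright 1968 [254. 248.] z 0.0243 ((0.6581374406814575, 0.07116913050413132), (0.024059882387518883, 0.26491063833236694), 18.17556381225586)
 bright 1484 [377. 279.] z 0.0185 ((0.4859180748462677, -0.0016505196690559387), (0.13488760590553284, 0.029550699517130852), 27.28350067138672)
 bright 248 [173. 289.] z 0.0145 ((0.6870772838592529, 0.21533630788326263), (0.011042780242860317, 0.058584582060575485), 10.974946975708008)
 bright 2591 [285. 341.] z 0.0243 ((0.5144171714782715, 0.16939310729503632), (0.2356048822402954, 0.0241183303296566), 23.82493019104004)
 grip top [0.68427911 0.0610556  0.0539571 ] ((0.6719956398010254, 0.04939568042755127), (0.23267319798469543, 0.06434394419193268), 30.091938018798828)
  box 0.2 0.4 0.2 0.5 0.003
  box 0.4 0.6 0.2 0.4 0.237
  box 0.4 0.6 0.4 0.6 0.237
  box 0.3 0.5 -0.25 -0.1 0.133
  box 0.5 0.65 -0.35 -0.1 0.02
  box 0.6 0.8 -0.15 0.25 0.051
side plate z 0.011315246961779213 rect ((0.5580321550369263, 0.08904175460338593), (0.39271795749664307, 0.3926469087600708), 16.527400970458984)
 rayplane ((0.5546534061431885, 0.07824569940567017), (0.3904353976249695, 0.38497230410575867), 15.51755428314209)
 bright 12889 [273. 259.] z 0.0113 ((0.536658525466919, 0.04997967183589935), (0.3170725703239441, 0.32040223479270935), 18.282461166381836)
 grip top [0.65519752 0.03477349 0.05507616] ((0.6730419397354126, 0.04680563136935234), (0.2348712980747223, 0.06150389090180397), 31.824337005615234)
  box 0.2 0.4 0.2 0.5 0.149
  box 0.4 0.6 0.2 0.4 0.237
  box 0.4 0.6 0.4 0.6 0.238
  box 0.3 0.5 -0.25 -0.1 0.134
  box 0.5 0.65 -0.35 -0.1 0.021
  box 0.6 0.8 -0.15 0.25 0.052
```

```bash
cat >> h.py <<'E'
def go(pos,yawdeg):
    s=arm.get_state(); M=R.from_euler('xyz',s['ee_rot'])
    G=R.from_euler('xyz',[np.pi,0,np.radians(yawdeg)])
    print('t',s['t'],'pos',np.round(s['eef_pos'],4),'F',np.round(s['force'],1),'w',round(s['width'],4),'gf',s['gripper_force'])
    print('cm',np.round(M.inv().apply(np.array(pos)-s['eef_pos'])*100,2),'rot',np.round(np.degrees((M.inv()*G).as_rotvec()),2))
E
python3 - <<'E'
from h import *
for z in (.37,): 
    go([.266,.62,.37],-23.3); go([.582,-.0085,.37],-62.7)
for n in ['scene','side']:
    p,f,T=cam(n); d=np.load(n+'0.npy'); v,u=np.mgrid[:480,:640]
    P=np.stack([(u-p['cx'])/f*d,(v-p['cy'])/f*d,d],-1)@T[:3,:3].T+T[:3,3]
    q=P[(d>0)&(P[...,2]>.075)&(P[...,2]<.6)&(d<1.5)]
    for nm,c in (('pick',(.582,-.0085)),('end',(.611,.131))):
        r=np.hypot(q[:,0]-c[0],q[:,1]-c[1]); i=r.argsort()[20]; print(n,nm,r[i].round(3),q[i].round(3))
    a=q[(np.abs(q[:,0]-.45)<.3)&(np.abs(q[:,1]-.3)<.3)]; print('max z',np.percentile(a[:,2],99.9) if len(a) else None)
E
```

```text
t 1.5 pos [0.2665 0.6202 0.2406] F [ 0.2 -0.6  1. ] w 0.0877 gf 0.0
cm [ -0.04   0.03 -12.94] rot [-0.    0.    0.05]
t 1.5 pos [0.2665 0.6202 0.2406] F [ 0.2 -0.6  1. ] w 0.0877 gf 0.0
cm [ 53.81  45.31 -12.95] rot [-0.    0.   39.45]
scene pick 0.249 [ 0.437 -0.212  0.083]
scene end 0.217 [0.607 0.348 0.229]
max z 0.23854093770853158
side pick 0.256 [ 0.442 -0.222  0.102]
side end 0.218 [0.6   0.348 0.131]
max z 0.39458142284015396
```

Emit:
{"api": "move_arm", "payload": {
  "rows": [
    {"translation": [0, 0, -4], "rot": [0, 0, 0], "hand": 0},
    {"translation": [0, 0, -8], "rot": [0, 0, 0], "hand": 0},
    {"translation": [0, 0, -12], "rot": [0, 0, 0], "hand": 0},
    {"translation": [0, 0, -13], "rot": [0, 0, 0], "hand": 0},
    {"translation": [3, 2.5, -13], "rot": [0, 0, 3], "hand": 0},
    {"translation": [6, 5, -13], "rot": [0, 0, 6], "hand": 0},
    {"translation": [9, 7.5, -13], "rot": [0, 0, 9], "hand": 0},
    {"translation": [12, 10, -13], "rot": [0, 0, 12], "hand": 0}
  ]
}}

```text
t: 2.17
eef_pos: [0.3376, 0.4794, 0.3705]
ee_rot: [-3.141, 0.0, -0.617]
force: [1.5, 0.7, 0.7]
width: 0.0877
gripper_force: 0.0
```

Emit:
{"api": "move_arm", "payload": {
  "rows": [
    {"translation": [3, 2, 0], "rot": [0, 0, 3], "hand": 0},
    {"translation": [6, 4, 0], "rot": [0, 0, 6], "hand": 0},
    {"translation": [9, 6, 0], "rot": [0, 0, 9], "hand": 0},
    {"translation": [12, 8, 0], "rot": [0, 0, 12], "hand": 0},
    {"translation": [15, 10, 0], "rot": [0, 0, 14], "hand": 0},
    {"translation": [18, 12, 0], "rot": [0, 0, 16], "hand": 0},
    {"translation": [21, 13, 0], "rot": [0, 0, 18], "hand": 0},
    {"translation": [24, 14, 0], "rot": [0, 0, 20], "hand": 0}
  ]
}}

```text
t: 2.83
eef_pos: [0.4527, 0.2263, 0.3713]
ee_rot: [-3.14, 0.0, -0.966]
force: [0.9, 0.6, -0.8]
width: 0.0879
gripper_force: 0.0
```

```bash
python3 -c "
from h import *
go([.582,-.0085,.2],-62.7)"
```

```text
t 2.8333 pos [0.4527 0.2263 0.3713] F [ 0.9  0.6 -0.8] w 0.0879 gf 0.0
cm [26.68  2.75 17.11] rot [-0.1   0.03  7.36]
```

Emit:
{"api": "move_arm", "payload": {
  "rows": [
    {"translation": [3.5, 0.4, 0], "rot": [0, 0, 1], "hand": 0},
    {"translation": [7, 0.8, 0], "rot": [0, 0, 2], "hand": 0},
    {"translation": [10.5, 1.2, 1], "rot": [0, 0, 3], "hand": 0},
    {"translation": [14, 1.5, 3], "rot": [0, 0, 4], "hand": 0},
    {"translation": [17.5, 1.8, 5], "rot": [0, 0, 5], "hand": 0},
    {"translation": [21, 2.1, 7], "rot": [0, 0, 6], "hand": 0},
    {"translation": [24, 2.4, 9], "rot": [0, 0, 7], "hand": 0},
    {"translation": [26.7, 2.7, 11], "rot": [0, 0, 7.4], "hand": 0}
  ]
}}

```text
t: 3.5
eef_pos: [0.5831, -0.0087, 0.2597]
ee_rot: [-3.141, -0.0, -1.095]
force: [-0.3, -0.2, -0.0]
width: 0.0876
gripper_force: 0.0
```

Emit:
{"api": "move_arm", "payload": {
  "rows": [
    {"translation": [0, 0, 3], "rot": [0, 0, 0], "hand": 0},
    {"translation": [0, 0, 6], "rot": [0, 0, 0], "hand": 0},
    {"translation": [0, 0, 6], "rot": [0, 0, 0], "hand": 0}
  ]
}}

```text
t: 3.75
eef_pos: [0.5791, -0.0079, 0.1944]
ee_rot: [3.133, 0.003, -1.096]
force: [-1.6, 0.1, -2.6]
width: 0.0876
gripper_force: 0.0
```

Run:
```python
from h import *
go([.582,-.0085,.052],-62.7)
p,f,T=cam('wrist'); im,d=arm.grab_frame('wrist'); cv2.imwrite('pics/wrist1.png',im[:,:,::-1])
for l in ['grip','square','heel','corner']:
    for r in arm.pinpoint(l,'wrist')[:1]: print(l,round(r['p'],2),np.round(w(T,r['point']),4))
```

```text
t 3.75 pos [ 0.5791 -0.0079  0.1944] F [-1.6  0.1 -2.6] w 0.0876 gf 0.0
cm [ 0.24 -0.36 14.24] rot [ 0.51  0.2  -0.1 ]
grip 0.8 [ 0.5855 -0.0098  0.0471]
square 0.94 [ 0.583  -0.0032  0.0095]
heel 0.74 [0.5635 0.058  0.0097]
corner 0.74 [0.6084 0.1985 0.0095]
```

View pics/wrist1.png

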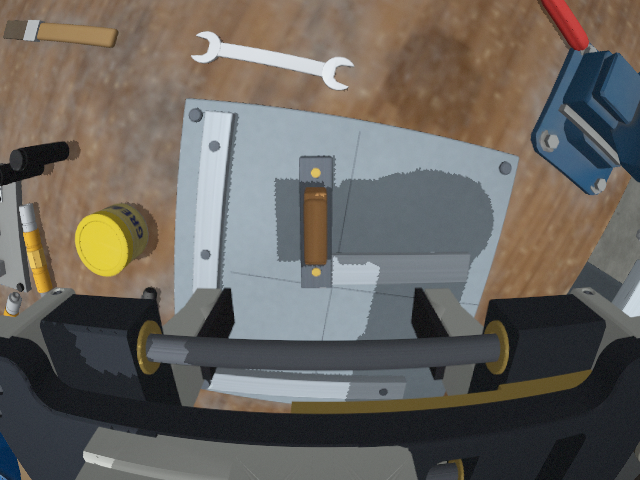

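The wrist view shows the grip at (315,225), upright and centred between the jaws (which centre at about col 323). Descending.

Emit:
{"api": "move_arm", "payload": {
  "rows": [
    {"translation": [0, 0, 3], "rot": [0, 0, 0], "hand": 0},
    {"translation": [0, 0, 6], "rot": [0, 0, 0], "hand": 0},
    {"translation": [0, 0, 9], "rot": [0, 0, 0], "hand": 0},
    {"translation": [0, 0, 11], "rot": [0, 0, 0], "hand": 0},
    {"translation": [0, 0, 13], "rot": [0, 0, 0], "hand": 0},
    {"translation": [0, 0, 14], "rot": [0, 0, 0], "hand": 0},
    {"translation": [0, 0, 14], "rot": [0, 0, 0], "hand": 0},
    {"translation": [0, 0, 14], "rot": [0, 0, 0], "hand": 0}
  ]
}}

```text
t: 4.67
eef_pos: [0.5833, -0.0063, 0.0618]
ee_rot: [-3.14, -0.001, -1.093]
force: [0.6, -0.3, 0.9]
width: 0.0877
gripper_force: 0.0
```

Run:
```python
from h import *
go([.583,-.009,.048],-62.7)
```

```text
t 4.6667 pos [ 0.5833 -0.0063  0.0618] F [ 0.6 -0.3  0.9] w 0.0877 gf 0.0
cm [0.22 0.15 1.38] rot [-0.07 -0.03  0.1 ]
```

Emit:
{"api": "move_arm", "payload": {
  "rows": [
    {"translation": [0.2, 0.1, 1.3], "rot": [0, 0, 0], "hand": 0},
    {"translation": [0.2, 0.1, 1.3], "rot": [0, 0, 0], "hand": 0.3},
    {"translation": [0.2, 0.1, 1.3], "rot": [0, 0, 0], "hand": 0.6},
    {"translation": [0.2, 0.1, 1.3], "rot": [0, 0, 0], "hand": 0.7},
    {"translation": [0.2, 0.1, 1.3], "rot": [0, 0, 0], "hand": 0.8},
    {"translation": [0.2, 0.1, 1.3], "rot": [0, 0, 0], "hand": 1},
    {"translation": [0.2, 0.1, 1.3], "rot": [0, 0, 0], "hand": 1},
    {"translation": [0.2, 0.1, 1.3], "rot": [0, 0, 0], "hand": 1}
  ],
  "squeeze": 30
}}

```text
t: 5.33
eef_pos: [0.5826, -0.0089, 0.0479]
ee_rot: [-3.141, -0.0, -1.093]
force: [0.3, 1.0, -0.4]
width: 0.0464
gripper_force: 0.0
```

Emit:
{"api": "move_arm", "payload": {
  "rows": [
    {"translation": [0, 0, 0], "rot": [0, 0, 0], "hand": 1},
    {"translation": [0, 0, 0], "rot": [0, 0, 0], "hand": 1},
    {"translation": [0, 0, 0], "rot": [0, 0, 0], "hand": 1},
    {"translation": [0, 0, 0], "rot": [0, 0, 0], "hand": 1}
  ]
}}

```text
t: 5.67
eef_pos: [0.5826, -0.0089, 0.0475]
ee_rot: [-3.141, -0.0, -1.093]
force: [-0.2, 1.2, -0.5]
width: 0.02
gripper_force: 0.3
```

Emit:
{"api": "move_arm", "payload": {
  "rows": [
    {"translation": [0, 0, 0], "rot": [0, 0, 0], "hand": 1},
    {"translation": [0, 0, 0], "rot": [0, 0, 0], "hand": 1},
    {"translation": [0, 0, 0], "rot": [0, 0, 0], "hand": 1},
    {"translation": [0, 0, 0], "rot": [0, 0, 0], "hand": 1}
  ]
}}

```text
t: 6.0
eef_pos: [0.5826, -0.0089, 0.0476]
ee_rot: [-3.141, -0.0, -1.093]
force: [0.5, -0.1, -0.7]
width: 0.0178
gripper_force: 30.0
```

Run:
```python
from h import *
go([.583,-.009,.048],-62.7)
s=arm.get_state(); th=np.radians(18.2)
J=np.array([.5366,.049]); Rj=np.array([[np.cos(th),-np.sin(th)],[np.sin(th),np.cos(th)]])
# jig coords of TCP
print('tcp in jig mm',(Rj.T@(s['eef_pos'][:2]-J)*1000).round(1))
for y in (-62.7,-71.8):
  g=Rj@np.array([.080,-.02])+J; go([*g,s['eef_pos'][2]],-71.8)
```

```text
t 6.0 pos [ 0.5826 -0.0089  0.0476] F [ 0.5 -0.1 -0.7] w 0.0178 gf 29.973822087049484
cm [ 0.03 -0.03 -0.04] rot [-0.01 -0.    0.05]
tcp in jig mm [ 25.6 -69.4]
t 6.0 pos [ 0.5826 -0.0089  0.0476] F [ 0.5 -0.1 -0.7] w 0.0178 gf 29.973822087049484
cm [-4.01 -6.16  0.  ] rot [-0.01 -0.    9.15]
t 6.0 pos [ 0.5826 -0.0089  0.0476] F [ 0.5 -0.1 -0.7] w 0.0178 gf 29.973822087049484
cm [-4.01 -6.16  0.  ] rot [-0.01 -0.    9.15]
```

Gripped (17.8 mm, 30 N). Now slide toward the rail while squaring the yaw, stopping about 10 mm short.

Emit:
{"api": "move_arm", "payload": {
  "rows": [
    {"translation": [-0.5, -0.8, 0], "rot": [0, 0, 1.1], "hand": 1},
    {"translation": [-1.0, -1.7, 0], "rot": [0, 0, 2.3], "hand": 1},
    {"translation": [-1.5, -2.5, 0], "rot": [0, 0, 3.4], "hand": 1},
    {"translation": [-2.0, -3.4, 0], "rot": [0, 0, 4.6], "hand": 1},
    {"translation": [-2.5, -4.2, 0], "rot": [0, 0, 5.7], "hand": 1},
    {"translation": [-3.0, -5.1, 0], "rot": [0, 0, 6.9], "hand": 1},
    {"translation": [-3.5, -5.9, 0], "rot": [0, 0, 8], "hand": 1},
    {"translation": [-3.9, -6.7, 0], "rot": [0, 0, 9.1], "hand": 1}
  ]
}}

```text
t: 6.67
eef_pos: [0.624, 0.0567, 0.0476]
ee_rot: [3.141, -0.0, -1.253]
force: [-0.5, -1.9, 1.4]
width: 0.0175
gripper_force: 30.0
```

```bash
cat >> h.py <<'E'
th=np.radians(18.2)
J=np.array([.5366,.049]); Rj=np.array([[np.cos(th),-np.sin(th)],[np.sin(th),np.cos(th)]])
def st():
    s=arm.get_state(); print('t',round(s['t'],2),'tcp jig mm',(Rj.T@(s['eef_pos'][:2]-J)*1000).round(1),'z',s['eef_pos'][2].round(4),'yaw',np.degrees(s['ee_rot'][2]).round(2),'tilt',np.round(s['ee_rot'][:2],3),'Fjig',(Rj.T@s['force'][:2]).round(1),s['force'][2].round(1),'M',s['moment'].round(2),'gf',s['gripper_force'])
E
python3 - <<'E'
from h import *
st()
for n in ['scene','wrist']:
    p,f,T=cam(n); im,d=arm.grab_frame(n); cv2.imwrite(f'pics/{n}2.png',im[:,:,::-1])
    for l in ['heel','square','corner']:
        for r in arm.pinpoint(l,n)[:1]: q=w(T,r['point']);print(n,l,round(r['p'],2),(Rj.T@(q[:2]-J)*1000).round(1),q[2].round(4))
E
```

```text
t 6.67 tcp jig mm [ 85.4 -20. ] z 0.0476 yaw -71.8 tilt [ 3.141 -0.   ] Fjig [-1.1 -1.7] 1.4 M [-0.26  0.14  0.08] gf 29.97488424181938
scene heel 0.85 [100.1  46.7] 0.0079
scene square 0.72 [ 85.8 -15.3] 0.0112
scene corner 0.83 [105.6 118.4] 0.0097
wrist heel 0.82 [101.4  47.2] 0.0099
wrist square 0.85 [ 86.6 -15.7] 0.01
```

View pics/wrist2.png

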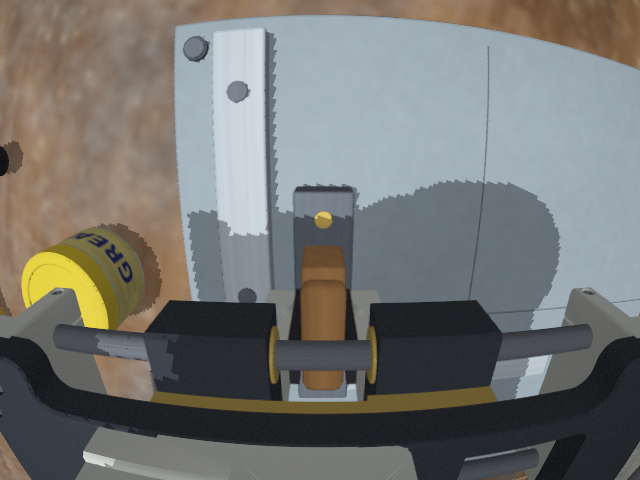

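The stock (cols 294–355) runs parallel to the rail's inner edge (col 268), about 10 mm off it. Creeping in.

Emit:
{"api": "move_arm", "payload": {
  "rows": [
    {"translation": [0, -0.3, 0], "rot": [0, 0, 0], "hand": 1},
    {"translation": [0, -0.6, 0], "rot": [0, 0, 0], "hand": 1},
    {"translation": [0, -0.7, 0], "rot": [0, 0, 0], "hand": 1},
    {"translation": [0, -0.75, 0], "rot": [0, 0, 0], "hand": 1},
    {"translation": [0, -0.8, 0], "rot": [0, 0, 0], "hand": 1},
    {"translation": [0, -0.8, 0], "rot": [0, 0, 0], "hand": 1}
  ]
}}

```text
t: 7.57
eef_pos: [0.6317, 0.0589, 0.0476]
ee_rot: [3.141, -0.0, -1.252]
force: [-0.7, -1.5, 1.5]
width: 0.0178
gripper_force: 30.0
```

```bash
python3 -c "
from h import *
st()"
```

```text
t 7.57 tcp jig mm [ 93.4 -20.3] z 0.0476 yaw -71.75 tilt [ 3.141 -0.   ] Fjig [-1.1 -1.2] 1.5 M [-0.34  0.12  0.  ] gf 29.97383952140808
```

Emit:
{"api": "move_arm", "payload": {
  "rows": [
    {"translation": [0, -0.05, 0], "rot": [0, 0, 0], "hand": 1},
    {"translation": [0, -0.1, 0], "rot": [0, 0, 0], "hand": 1},
    {"translation": [0, -0.15, 0], "rot": [0, 0, 0], "hand": 1},
    {"translation": [0, -0.15, 0], "rot": [0, 0, 0], "hand": 1}
  ]
}}

```text
t: 7.9
eef_pos: [0.6332, 0.0595, 0.0476]
ee_rot: [-3.142, 0.0, -1.252]
force: [-1.2, -0.2, 2.1]
width: 0.0183
gripper_force: 30.0
```

```bash
python3 -c "
from h import *
st()"
```

```text
t 7.9 tcp jig mm [ 95.  -20.2] z 0.0476 yaw -71.75 tilt [-3.142  0.   ] Fjig [-1.2  0.2] 2.1 M [-0.14  0.39  0.07] gf 29.974177479743958
```

Emit:
{"api": "move_arm", "payload": {
  "rows": [
    {"translation": [0, -0.05, 0], "rot": [0, 0, 0], "hand": 1},
    {"translation": [0, -0.1, 0], "rot": [0, 0, 0], "hand": 1},
    {"translation": [0, -0.1, 0], "rot": [0, 0, 0], "hand": 1}
  ]
}}

```text
t: 8.15
eef_pos: [0.6342, 0.0599, 0.0476]
ee_rot: [-3.141, 0.0, -1.252]
force: [-1.0, -1.1, 1.6]
width: 0.0182
gripper_force: 30.0
```

```bash
python3 -c "
from h import *
st()"
```

```text
t 8.15 tcp jig mm [ 96.1 -20.2] z 0.0476 yaw -71.74 tilt [-3.141  0.   ] Fjig [-1.3 -0.7] 1.6 M [-0.05  0.3   0.06] gf 29.974123388528824
```

Emit:
{"api": "move_arm", "payload": {
  "rows": [
    {"translation": [0, -0.05, 0], "rot": [0, 0, 0], "hand": 1},
    {"translation": [0, -0.1, 0], "rot": [0, 0, 0], "hand": 1},
    {"translation": [0, -0.1, 0], "rot": [0, 0, 0], "hand": 1}
  ]
}}

```text
t: 8.4
eef_pos: [0.6351, 0.0601, 0.0476]
ee_rot: [-3.142, -0.0, -1.252]
force: [-1.1, -0.5, 2.5]
width: 0.0175
gripper_force: 30.0
```

```bash
python3 -c "
from h import *
st()"
```

```text
t 8.4 tcp jig mm [ 97.  -20.2] z 0.0476 yaw -71.75 tilt [-3.142 -0.   ] Fjig [-1.2 -0.1] 2.5 M [-0.05  0.36  0.07] gf 29.97438356280327
```

Emit:
{"api": "move_arm", "payload": {
  "rows": [
    {"translation": [0, -0.05, 0], "rot": [0, 0, 0], "hand": 1},
    {"translation": [0, -0.1, 0], "rot": [0, 0, 0], "hand": 1},
    {"translation": [0, -0.1, 0], "rot": [0, 0, 0], "hand": 1}
  ]
}}

```text
t: 8.65
eef_pos: [0.6355, 0.0602, 0.0476]
ee_rot: [3.141, -0.0, -1.252]
force: [-3.9, -0.5, 4.4]
width: 0.0175
gripper_force: 30.0
```

```bash
python3 -c "
from h import *
st()"
```

```text
t 8.65 tcp jig mm [ 97.5 -20.3] z 0.0476 yaw -71.75 tilt [ 3.141 -0.   ] Fjig [-3.9  0.8] 4.4 M [-0.24  1.3   0.08] gf 29.98697340488434
```

Emit:
{"api": "move_arm", "payload": {
  "rows": [
    {"translation": [0, -0.05, 0], "rot": [0, 0, 0], "hand": 1},
    {"translation": [0, -0.1, 0], "rot": [0, 0, 0], "hand": 1},
    {"translation": [0, -0.1, 0], "rot": [0, 0, 0], "hand": 1}
  ]
}}

```text
t: 8.9
eef_pos: [0.6356, 0.0602, 0.0476]
ee_rot: [3.139, -0.0, -1.252]
force: [-6.9, -0.6, 7.7]
width: 0.0182
gripper_force: 30.0
```

```bash
python3 -c "
from h import *
st()"
```

```text
t 8.9 tcp jig mm [ 97.5 -20.2] z 0.0476 yaw -71.75 tilt [ 3.139 -0.   ] Fjig [-6.7  1.5] 7.7 M [-0.25  2.42  0.18] gf 29.989564642310143
```

Run:
```python
from h import *
st(); o=[]
for n in ['scene','wrist']:
    im,d=arm.grab_frame(n); im=im[:,:,::-1].copy(); cv2.imwrite(f'pics/{n}3.png',im)
    o.append(cv2.resize(im[150:400,170:470] if n=='scene' else im[10:330,160:460],(400,400 if n=='wrist' else 333)))
o[0]=cv2.copyMakeBorder(o[0],0,67,0,0,cv2.BORDER_CONSTANT)
cv2.imwrite('pics/m3.png',np.hstack(o))
```

```text
t 8.9 tcp jig mm [ 97.5 -20.2] z 0.0476 yaw -71.75 tilt [ 3.139 -0.   ] Fjig [-6.7  1.5] 7.7 M [-0.25  2.42  0.18] gf 29.989564642310143
```

View pics/m3.png

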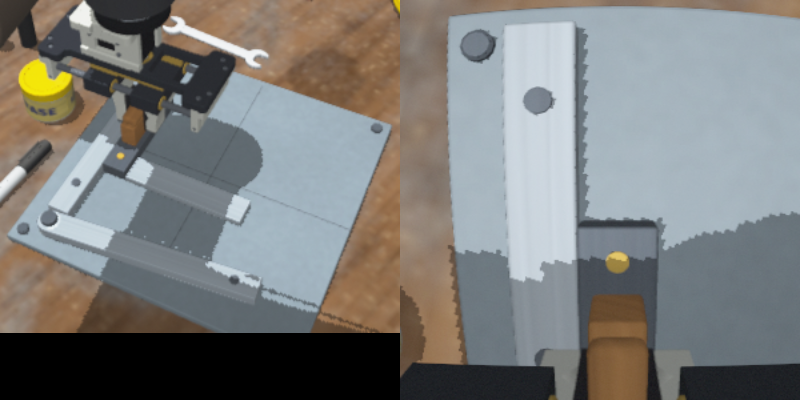

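The stock's edge (col 578 of the right crop) lies flush along the rail, and the blade is parallel to the jig lines, well clear of the leg. Contact is about 6 N. Now slide along the rail.

Emit:
{"api": "move_arm", "payload": {
  "rows": [
    {"translation": [-0.4, 0, 0], "rot": [0, 0, 0], "hand": 1},
    {"translation": [-1, 0, 0], "rot": [0, 0, 0], "hand": 1},
    {"translation": [-1.7, 0, 0], "rot": [0, 0, 0], "hand": 1},
    {"translation": [-2.4, 0, 0], "rot": [0, 0, 0], "hand": 1},
    {"translation": [-3.1, 0, 0], "rot": [0, 0, 0], "hand": 1},
    {"translation": [-3.8, 0, 0], "rot": [0, 0, 0], "hand": 1},
    {"translation": [-4.5, 0, 0], "rot": [0, 0, 0], "hand": 1},
    {"translation": [-5, 0, 0], "rot": [0, 0, 0], "hand": 1}
  ]
}}

```text
t: 9.67
eef_pos: [0.62, 0.1074, 0.0476]
ee_rot: [3.139, -0.001, -1.252]
force: [-4.7, -5.7, 5.9]
width: 0.0177
gripper_force: 30.0
```

```bash
python3 -c "
from h import *
st()"
```

```text
t 9.67 tcp jig mm [97.5 29.5] z 0.0476 yaw -71.75 tilt [ 3.139e+00 -1.000e-03] Fjig [-6.3 -3.9] 5.9 M [-1.67  1.6   0.13] gf 29.988301768898964
```

Emit:
{"api": "move_arm", "payload": {
  "rows": [
    {"translation": [-0.3, 0, 0], "rot": [0, 0, 0], "hand": 1},
    {"translation": [-0.6, 0, 0], "rot": [0, 0, 0], "hand": 1},
    {"translation": [-0.9, 0, 0], "rot": [0, 0, 0], "hand": 1},
    {"translation": [-1.2, 0, 0], "rot": [0, 0, 0], "hand": 1},
    {"translation": [-1.4, 0, 0], "rot": [0, 0, 0], "hand": 1},
    {"translation": [-1.6, 0, 0], "rot": [0, 0, 0], "hand": 1},
    {"translation": [-1.6, 0, 0], "rot": [0, 0, 0], "hand": 1}
  ]
}}

```text
t: 10.25
eef_pos: [0.6151, 0.1224, 0.0476]
ee_rot: [3.139, -0.001, -1.252]
force: [-5.6, -4.4, 6.8]
width: 0.018
gripper_force: 30.0
```

```bash
python3 -c "
from h import *
st()"
```

```text
t 10.25 tcp jig mm [97.5 45.2] z 0.0476 yaw -71.75 tilt [ 3.139e+00 -1.000e-03] Fjig [-6.7 -2.4] 6.8 M [-1.26  1.8   0.2 ] gf 29.989188238978386
```

Emit:
{"api": "move_arm", "payload": {
  "rows": [
    {"translation": [-0.15, 0, 0], "rot": [0, 0, 0], "hand": 1},
    {"translation": [-0.3, 0, 0], "rot": [0, 0, 0], "hand": 1},
    {"translation": [-0.45, 0, 0], "rot": [0, 0, 0], "hand": 1},
    {"translation": [-0.6, 0, 0], "rot": [0, 0, 0], "hand": 1},
    {"translation": [-0.6, 0, 0], "rot": [0, 0, 0], "hand": 1}
  ]
}}

```text
t: 10.67
eef_pos: [0.6133, 0.1279, 0.0475]
ee_rot: [3.139, -0.001, -1.252]
force: [-5.7, -4.2, 6.8]
width: 0.0178
gripper_force: 30.0
```

```bash
python3 -c "
from h import *
st()"
```

```text
t 10.67 tcp jig mm [97.5 51. ] z 0.0475 yaw -71.76 tilt [ 3.139e+00 -1.000e-03] Fjig [-6.7 -2.2] 6.8 M [-1.52  1.66  0.16] gf 29.98998172581196
```

Emit:
{"api": "move_arm", "payload": {
  "rows": [
    {"translation": [-0.05, 0, 0], "rot": [0, 0, 0], "hand": 1},
    {"translation": [-0.1, 0, 0], "rot": [0, 0, 0], "hand": 1},
    {"translation": [-0.15, 0, 0], "rot": [0, 0, 0], "hand": 1},
    {"translation": [-0.15, 0, 0], "rot": [0, 0, 0], "hand": 1}
  ]
}}

```text
t: 11.0
eef_pos: [0.6129, 0.1292, 0.0476]
ee_rot: [3.139, -0.001, -1.252]
force: [-4.3, -6.1, 7.5]
width: 0.0179
gripper_force: 30.0
```

```bash
python3 -c "
from h import *
st()"
```

```text
t 11.0 tcp jig mm [97.5 52.3] z 0.0476 yaw -71.76 tilt [ 3.139e+00 -1.000e-03] Fjig [-6.1 -4.5] 7.5 M [-1.85  1.46  0.16] gf 29.991415590047836
```

Emit:
{"api": "move_arm", "payload": {
  "rows": [
    {"translation": [-0.05, 0, 0], "rot": [0, 0, 0], "hand": 1},
    {"translation": [-0.1, 0, 0], "rot": [0, 0, 0], "hand": 1},
    {"translation": [-0.1, 0, 0], "rot": [0, 0, 0], "hand": 1}
  ]
}}

```text
t: 11.25
eef_pos: [0.6126, 0.1301, 0.0476]
ee_rot: [3.139, -0.001, -1.252]
force: [-4.8, -5.9, 6.8]
width: 0.0177
gripper_force: 30.0
```

```bash
python3 -c "
from h import *
st()"
```

```text
t 11.25 tcp jig mm [97.5 53.3] z 0.0476 yaw -71.76 tilt [ 3.139e+00 -1.000e-03] Fjig [-6.4 -4.2] 6.8 M [-1.84  1.49  0.17] gf 29.991434141993523
```

Emit:
{"api": "move_arm", "payload": {
  "rows": [
    {"translation": [-0.05, 0, 0], "rot": [0, 0, 0], "hand": 1},
    {"translation": [-0.1, 0, 0], "rot": [0, 0, 0], "hand": 1},
    {"translation": [-0.1, 0, 0], "rot": [0, 0, 0], "hand": 1}
  ]
}}

```text
t: 11.5
eef_pos: [0.6125, 0.1305, 0.0476]
ee_rot: [3.139, -0.002, -1.252]
force: [-2.1, -9.1, 6.2]
width: 0.0179
gripper_force: 30.0
```

```bash
python3 -c "
from h import *
st()"
```

```text
t 11.5 tcp jig mm [97.5 53.7] z 0.0476 yaw -71.76 tilt [ 3.139e+00 -2.000e-03] Fjig [-4.8 -8.1] 6.2 M [-2.91  0.89  0.15] gf 29.990674629807472
```

Emit:
{"api": "move_arm", "payload": {
  "rows": [
    {"translation": [-0.05, 0, 0], "rot": [0, 0, 0], "hand": 1},
    {"translation": [-0.1, 0, 0], "rot": [0, 0, 0], "hand": 1},
    {"translation": [-0.1, 0, 0], "rot": [0, 0, 0], "hand": 1}
  ]
}}

```text
t: 11.75
eef_pos: [0.6124, 0.1306, 0.0476]
ee_rot: [3.139, -0.003, -1.252]
force: [-1.3, -13.1, 6.4]
width: 0.018
gripper_force: 30.0
```

```bash
python3 -c "
from h import *
st()"
```

```text
t 11.75 tcp jig mm [97.5 53.9] z 0.0476 yaw -71.76 tilt [ 3.139e+00 -3.000e-03] Fjig [ -5.3 -12. ] 6.4 M [-4.4   0.17  0.14] gf 29.9893856048584
```

Emit:
{"api": "move_arm", "payload": {
  "rows": [
    {"translation": [-0.05, 0, 0], "rot": [0, 0, 0], "hand": 1},
    {"translation": [-0.1, 0, 0], "rot": [0, 0, 0], "hand": 1},
    {"translation": [-0.1, 0, 0], "rot": [0, 0, 0], "hand": 1}
  ]
}}

```text
t: 12.0
eef_pos: [0.6122, 0.1309, 0.0477]
ee_rot: [3.139, -0.003, -1.253]
force: [1.2, -15.6, 6.7]
width: 0.0179
gripper_force: 30.0
```

```bash
python3 -c "
from h import *
st()"
```

```text
t 12.0 tcp jig mm [97.4 54.2] z 0.0477 yaw -71.78 tilt [ 3.139e+00 -3.000e-03] Fjig [ -3.7 -15.2] 6.7 M [-5.67 -0.38  0.14] gf 29.981543719768524
```

Hard stop found. Ease the leg push and add a little rail push, then look.

Emit:
{"api": "move_arm", "payload": {
  "rows": [
    {"translation": [0.1, -0.05, 0], "rot": [0, 0, 0], "hand": 1},
    {"translation": [0.15, -0.1, 0], "rot": [0, 0, 0], "hand": 1},
    {"translation": [0.15, -0.1, 0], "rot": [0, 0, 0], "hand": 1},
    {"translation": [0.15, -0.1, 0], "rot": [0, 0, 0], "hand": 1}
  ]
}}

```text
t: 12.33
eef_pos: [0.6124, 0.1307, 0.0476]
ee_rot: [3.137, -0.002, -1.253]
force: [-5.5, -9.9, 9.0]
width: 0.0178
gripper_force: 30.0
```

Run:
```python
from h import *
st()
n='scene'; p,f,T=cam(n); im,d=arm.grab_frame(n); im=im[:,:,::-1].copy()
cv2.imwrite('pics/s4.png',cv2.resize(im[200:420,160:480],(800,550)))
v,u=np.mgrid[:480,:640]
P=np.stack([(u-p['cx'])/f*d,(v-p['cy'])/f*d,d],-1)@T[:3,:3].T+T[:3,3]
q=(P[...,:2]-J)@Rj*1000
m=(d>0)&(P[...,2]>.021)&(P[...,2]<.0275)&(q[...,1]>95)&(q[...,1]<165)&(q[...,0]<105)&(q[...,0]>-115)
print('leg',m.sum(),cv2.minAreaRect(q[m].astype(np.float32)),np.degrees(np.arctan(np.polyfit(q[m][:,0],q[m][:,1],1)[0])))
b=(d>0)&(P[...,2]>.0155)&(P[...,2]<.0205)&(q[...,1]>75)&(q[...,1]<122)&(q[...,0]<60)&(q[...,0]>-70)
print('blade',b.sum(),cv2.minAreaRect(q[b].astype(np.float32)),np.degrees(np.arctan(np.polyfit(q[b][:,0],q[b][:,1],1)[0])))
for l in ['heel','leg_tip','corner']:
    for r in arm.pinpoint(l,n)[:1]: x=w(T,r['point']);print(l,round(r['p'],2),(Rj.T@(x[:2]-J)*1000).round(1),x[2].round(4))
```

```text
t 12.33 tcp jig mm [97.6 53.9] z 0.0476 yaw -71.78 tilt [ 3.137e+00 -2.000e-03] Fjig [-8.3 -7.7] 9.0 M [-3.23  1.94  0.18] gf 29.992689862847328
leg 3038 ((1.2010650634765625, 121.12195587158203), (51.48855972290039, 207.9446258544922), 89.07852172851562) -3.4113948092785837
blade 1495 ((2.992107391357422, 103.29359436035156), (30.533695220947266, 114.29618072509766), 89.1844482421875) -0.37331463336739157
heel 0.6 [114.7 121.5] 0.0092
leg_tip 0.65 [-102.1  119.2] 0.0147
corner 0.87 [110.4 118.3] 0.0109
```

View pics/s4.png

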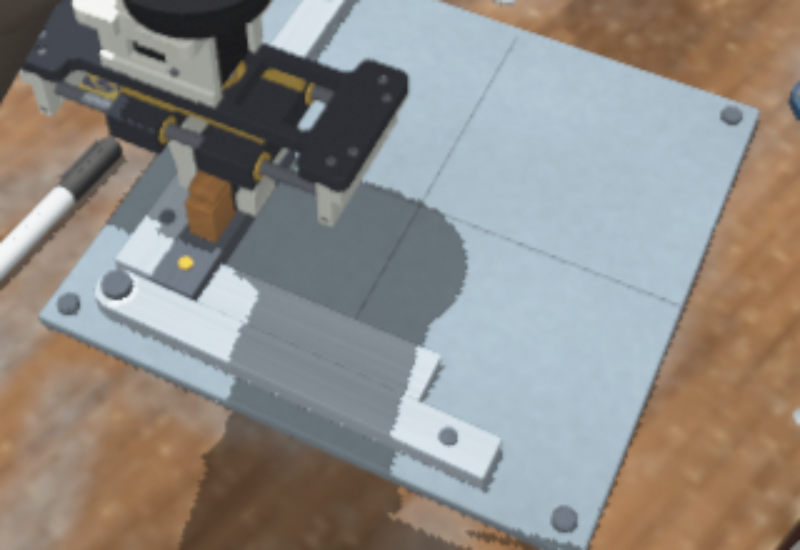

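It looks flush: the blade lies along the leg's full inner face and the stock along the rail. I'll run one cleaner check of the leg angle.

Run:
```python
from h import *
n='scene'; p,f,T=cam(n); v,u=np.mgrid[:480,:640]
D0=np.load('scene0.npy'); d1=arm.grab_frame(n)[1]
def edge(d,ax,lo,hi,sel,zr):
    P=np.stack([(u-p['cx'])/f*d,(v-p['cy'])/f*d,d],-1)@T[:3,:3].T+T[:3,3]; q=(P[...,:2]-J)@Rj*1000
    m=(d>0)&(P[...,2]>zr[0])&(P[...,2]<zr[1])&sel(q); A=q[m]; A=A if ax==0 else A[:,::-1]
    mid=[]
    for a in np.arange(lo,hi,8):
        k=A[(A[:,0]>=a)&(A[:,0]<a+8)]
        if len(k)>15: mid.append((a+4,*np.percentile(k[:,1],[3,97])))
    M=np.array(mid); return len(M),[np.polyfit(M[:,0],M[:,i],1).round(4).tolist() for i in (1,2)]
z=(.0215,.0275)
print('rail before (dx/dy)',edge(D0,1,-140,100,lambda q:(q[...,0]>100)&(q[...,0]<145),z))
print('leg before',edge(D0,0,-90,90,lambda q:(q[...,1]>85)&(q[...,1]<160),z))
print('leg now',edge(d1,0,-95,70,lambda q:(q[...,1]>110)&(q[...,1]<160),z))
print('blade now',edge(d1,0,-60,60,lambda q:(q[...,1]>75)&(q[...,1]<119),(.0155,.0205)))
st()
```

```text
rail before (dx/dy) (30, [[-0.0002, 110.2646], [-0.0011, 133.6499]])
leg before (23, [[0.0982, 108.1189], [0.0967, 131.7639]])
leg now (21, [[-0.0131, 121.9425], [-0.0145, 145.3756]])
blade now (15, [[-0.0016, 90.3304], [-0.0137, 117.2056]])
t 12.58 tcp jig mm [97.6 53.9] z 0.0476 yaw -71.78 tilt [ 3.137e+00 -2.000e-03] Fjig [-8.5 -8.2] 9.4 M [-3.28  1.92  0.17] gf 29.992098659276962
```

The leg reads about -0.014 rad, right at the limit, so I need to check it better against the plate's own edges in the same picture.

```bash
cat > lsd.py <<'E'
from h import *
def lines(n,grab=True,im=None):
    p,f,T=cam(n)
    if im is None:
        ims=[arm.grab_frame(n)[0] for _ in range(2)]; im=np.mean(ims,0).astype(np.uint8)[:,:,::-1].copy()
    g=cv2.cvtColor(im,cv2.COLOR_BGR2GRAY)
    L=cv2.createLineSegmentDetector().detect(g)[0][:,0]
    def pj(uv,z):
        D=T[:3,:3]@np.array([(uv[0]-p['cx'])/f,(uv[1]-p['cy'])/f,1]); X=T[:3,3]+D*(z-T[2,3])/D[2]; return Rj.T@(X[:2]-J)*1000
    for l in L:
        for z in (0,.010,.018,.024):
            a,b=pj(l[:2],z),pj(l[2:],z)
            if a[0]>b[0]: a,b=b,a
            dx,dy=b-a
            if np.hypot(dx,dy)<45 or np.abs(np.r_[a,b]).max()>190: continue
            if abs(dy)<.2*abs(dx): s,c,k=dy/dx,(a[1]+b[1])/2,'Y'
            elif abs(dx)<.2*abs(dy): s,c,k=-dx/dy,(a[0]+b[0])/2,'X'
            else: continue
            ref={('Y',.01):[160,-160,120,0],('X',.01):[160,-160,110,0],('Y',0):[-160,160],('X',0):[-160,160],('Y',.024):[120,145],('X',.024):[110,135],('Y',.018):[90]}.get((k,z),[])
            if any(abs(c-r)<6 for r in ref): print(n,k,'z',z,'off',c.round(1),'slope',s.round(4),'span',np.round(a),np.round(b))
E
python3 - <<'E'
from lsd import *
print('--before'); lines('scene',im=cv2.imread('pics/scene0.png'))
print('--now'); lines('scene'); lines('side')
E
```

```text
--before
scene X z 0.024 off 134.0 slope 0.0002 span [134. 112.] [ 134. -146.]
scene X z 0.024 off 110.1 slope 0.0002 span [110. 115.] [ 110. -148.]
scene X z 0 off -158.4 slope 0.0004 span [-159.  152.] [-158. -167.]
scene X z 0.01 off -159.0 slope 0.0004 span [-159.  157.] [-159. -158.]
scene Y z 0.01 off -160.4 slope 0.0017 span [-156. -161.] [ 112. -160.]
scene X z 0.01 off 107.6 slope 0.0006 span [108. 108.] [ 108. -149.]
scene Y z 0 off 154.4 slope 0.0002 span [-156.  154.] [162. 154.]
scene Y z 0.01 off 158.8 slope 0.0002 span [-157.  159.] [157. 159.]
scene Y z 0.024 off 145.9 slope 0.0948 span [ 18. 141.] [119. 151.]
scene X z 0 off 164.2 slope 0.0005 span [164. 153.] [ 164. -168.]
scene X z 0.01 off 158.9 slope 0.0005 span [159. 157.] [ 159. -159.]
scene X z 0 off -162.7 slope -0.002 span [-163.  -62.] [-163.    1.]
scene X z 0.01 off -163.1 slope -0.002 span [-163.  -55.] [-163.    8.]
scene X z 0 off -162.6 slope -0.0083 span [-163. -158.] [-162.  -73.]
scene X z 0.01 off -163.1 slope -0.0083 span [-163. -149.] [-163.  -65.]
--now
scene X z 0 off 165.7 slope -0.0767 span 
[... 2139 characters left out ...]
125.] [-47. 124.]
side X z 0.01 off -158.3 slope 0.0008 span [-158.  153.] [-158.  -52.]
side X z 0.01 off 109.5 slope 0.0041 span [109.   1.] [ 110. -147.]
side Y z 0.01 off -158.6 slope 0.0034 span [-105. -159.] [ 159. -158.]
side X z 0.01 off 158.5 slope 0.0072 span [158. -53.] [ 159. -133.]
side X z 0.01 off 160.9 slope 0.14 span [157.  10.] [165. -48.]
side X z 0 off -160.3 slope -0.0138 span [-161.   51.] [-160.  145.]
side X z 0 off -159.9 slope -0.0129 span [-160.  -42.] [-159.   47.]
side X z 0.01 off -165.9 slope -0.0129 span [-166.  -52.] [-165.   36.]
side Y z 0.018 off 85.4 slope -0.0286 span [-44.  87.] [44. 84.]
side X z 0.01 off 161.2 slope 0.0628 span [159.  84.] [163.  28.]
```

Fits against the plate edges (themselves true within 0.001) put the leg at about -0.018. My 15 N push at the heel rotated it past square. To mend it I'll back the square off 15 mm and set it down. Then I'll nudge the leg in from outside with closed fingers, regrip, and reseat more gently. First I check clearance.

Run:
```python
from h import *
for n in ['scene','side']:
    p,f,T=cam(n); d=np.load(n+'0.npy'); v,u=np.mgrid[:480,:640]
    P=np.stack([(u-p['cx'])/f*d,(v-p['cy'])/f*d,d],-1)@T[:3,:3].T+T[:3,3]
    q=P[(d>0)&(P[...,2]>.02)&(P[...,2]<.6)&(d<1.5)]; j=(q[:,:2]-J)@Rj*1000
    m=(np.abs(j[:,0]+75)<180)&(j[:,1]>155)&(j[:,1]<300); print(n,m.sum(), j[m][j[m][:,1].argsort()[:1]] if m.sum() else '')
```

```text
scene 38 [[104.38449865 294.60665583]]
side 18 [[103.52058668 291.97469555]]
```

Emit:
{"api": "move_arm", "payload": {
  "rows": [
    {"translation": [0.4, 0, 0], "rot": [0, 0, 0], "hand": 1},
    {"translation": [0.8, 0.05, 0], "rot": [0, 0, 0], "hand": 1},
    {"translation": [1.2, 0.1, 0], "rot": [0, 0, 0], "hand": 1},
    {"translation": [1.6, 0.15, 0], "rot": [0, 0, 0], "hand": 1},
    {"translation": [1.8, 0.2, 0], "rot": [0, 0, 0], "hand": 1},
    {"translation": [1.8, 0.25, 0], "rot": [0, 0, 0], "hand": 1},
    {"translation": [1.8, 0.25, 0], "rot": [0, 0, 0], "hand": 1}
  ]
}}

```text
t: 13.37
eef_pos: [0.6174, 0.1151, 0.0476]
ee_rot: [-3.141, -0.0, -1.252]
force: [-1.5, -2.0, 3.7]
width: 0.0178
gripper_force: 30.0
```

```bash
python3 -c "
from h import *
st()"
```

```text
t 13.37 tcp jig mm [97.4 37.5] z 0.0476 yaw -71.75 tilt [-3.141 -0.   ] Fjig [-2.1 -1.4] 3.7 M [-0.67  0.6   0.19] gf 29.983080178499222
```

Emit:
{"api": "move_arm", "payload": {
  "rows": [
    {"translation": [0, 0, 0], "rot": [0, 0, 0], "hand": 0.4},
    {"translation": [0, 0, 0], "rot": [0, 0, 0], "hand": 0.4},
    {"translation": [0, 0, 0], "rot": [0, 0, 0], "hand": 0.4},
    {"translation": [0, 0, 0], "rot": [0, 0, 0], "hand": 0.4},
    {"translation": [0, 0, 0], "rot": [0, 0, 0], "hand": 0.4},
    {"translation": [0, 0, 0], "rot": [0, 0, 0], "hand": 0.4}
  ]
}}

```text
t: 13.87
eef_pos: [0.6174, 0.1154, 0.0475]
ee_rot: [-3.142, 0.0, -1.252]
force: [-0.2, 0.2, 0.0]
width: 0.0505
gripper_force: 0.0
```

```bash
python3 -c "
from h import *
st(); g=Rj@np.array([-.075,.175])+J; go([*g,.115],-71.75)"
```

```text
t 13.87 tcp jig mm [97.5 37.9] z 0.0475 yaw -71.75 tilt [-3.142  0.   ] Fjig [-0.1  0.2] 0.0 M [ 0.08 -0.09 -0.  ] gf 0.0
t 13.8667 pos [0.6174 0.1154 0.0475] F [-0.2  0.2  0. ] w 0.0505 gf 0.0
cm [-13.73  17.23  -6.75] rot [-0.  0.  0.]
```

Emit:
{"api": "move_arm", "payload": {
  "rows": [
    {"translation": [0, 0, -3], "rot": [0, 0, 0], "hand": 0.4},
    {"translation": [0, 0, -6.5], "rot": [0, 0, 0], "hand": 0.4},
    {"translation": [-1.7, 2.2, -6.7], "rot": [0, 0, 0], "hand": 1},
    {"translation": [-4.1, 5.2, -6.7], "rot": [0, 0, 0], "hand": 1},
    {"translation": [-6.5, 8.2, -6.7], "rot": [0, 0, 0], "hand": 1},
    {"translation": [-8.9, 11.2, -6.7], "rot": [0, 0, 0], "hand": 1},
    {"translation": [-11.3, 14.2, -6.7], "rot": [0, 0, 0], "hand": 1},
    {"translation": [-13.7, 17.2, -6.7], "rot": [0, 0, 0], "hand": 1}
  ]
}}

```text
t: 14.53
eef_pos: [0.4096, 0.1918, 0.1146]
ee_rot: [-3.141, 0.0, -1.253]
force: [-0.0, 1.6, 0.2]
width: 0.0181
gripper_force: 0.0
```

Emit:
{"api": "move_arm", "payload": {
  "rows": [
    {"translation": [0, 0, 0], "rot": [0, 0, 0], "hand": 1},
    {"translation": [0, 0, 3], "rot": [0, 0, 0], "hand": 1},
    {"translation": [0, 0, 6], "rot": [0, 0, 0], "hand": 1},
    {"translation": [0, 0, 8], "rot": [0, 0, 0], "hand": 1},
    {"translation": [0, 0, 8.3], "rot": [0, 0, 0], "hand": 1},
    {"translation": [0, 0, 8.3], "rot": [0, 0, 0], "hand": 1}
  ]
}}

```text
t: 15.03
eef_pos: [0.4106, 0.191, 0.0308]
ee_rot: [3.139, -0.002, -1.252]
force: [-0.3, 0.7, 1.1]
width: 0.0003
gripper_force: 0.0
```

```bash
python3 -c "
from h import *
st(); g=Rj@np.array([-.075,.158])+J; go([*g,.032],-71.75)"
```

```text
t 15.03 tcp jig mm [-75.4 174.2] z 0.0308 yaw -71.74 tilt [ 3.139e+00 -2.000e-03] Fjig [-0.1  0.8] 1.1 M [ 0.06 -0.02 -0.01] gf 0.0
t 15.0333 pos [0.4106 0.191  0.0308] F [-0.3  0.7  1.1] w 0.0003 gf 0.0
cm [ 1.62 -0.03 -0.12] rot [ 0.14 -0.09  0.01]
```

Emit:
{"api": "move_arm", "payload": {
  "rows": [
    {"translation": [0.5, 0, 0], "rot": [0, 0, 0], "hand": 1},
    {"translation": [1.0, 0, 0], "rot": [0, 0, 0], "hand": 1},
    {"translation": [1.4, 0, 0], "rot": [0, 0, 0], "hand": 1},
    {"translation": [1.7, 0, 0], "rot": [0, 0, 0], "hand": 1},
    {"translation": [2.0, 0, 0], "rot": [0, 0, 0], "hand": 1},
    {"translation": [2.3, 0, 0], "rot": [0, 0, 0], "hand": 1},
    {"translation": [2.5, 0, 0], "rot": [0, 0, 0], "hand": 1},
    {"translation": [2.5, 0, 0], "rot": [0, 0, 0], "hand": 1}
  ]
}}

```text
t: 15.7
eef_pos: [0.419, 0.1675, 0.0317]
ee_rot: [-3.141, 0.0, -1.253]
force: [0.9, -0.0, 0.6]
width: 0.0007
gripper_force: 0.0
```

Run:
```python
from h import *
st()
n='side'; p,f,T=cam(n); im,d=arm.grab_frame(n); v,u=np.mgrid[:480,:640]
P=np.stack([(u-p['cx'])/f*d,(v-p['cy'])/f*d,d],-1)@T[:3,:3].T+T[:3,3]; q=(P[...,:2]-J)@Rj*1000
m=(d>0)&(P[...,2]>.0215)&(P[...,2]<.0275)&(q[...,1]>100)&(q[...,1]<165)&(q[...,0]<60)&(q[...,0]>-115)
for a in range(-110,60,10):
    k=q[m][(q[m][:,0]>=a)&(q[m][:,0]<a+10)]
    if len(k)>10: print(a+5,np.percentile(k[:,1],[3,97]).round(1))
```

```text
t 15.7 tcp jig mm [-74.7 149.3] z 0.0317 yaw -71.78 tilt [-3.141  0.   ] Fjig [ 0.8 -0.3] 0.6 M [ 0.06 -0.01  0.06] gf 0.03828834269370418
-95 [112.8 153.9]
-85 [113.7 145.4]
-75 [112.3 141.6]
-65 [113.2 141. ]
-55 [113.5 140.6]
-45 [114.1 137.8]
-35 [114. 138.]
-25 [115.4 138.5]
-15 [113.9 138.9]
-5 [115.5 139.1]
5 [116.4 138.2]
15 [116.7 139.9]
25 [116.4 142.2]
35 [116.6 141. ]
45 [116. 140.]
55 [116.6 144.5]
```

The leg is now leaning in by about 0.03 rad. Return and regrip.

Emit:
{"api": "move_arm", "payload": {
  "rows": [
    {"translation": [-0.7, 0, 0], "rot": [0, 0, 0], "hand": 1},
    {"translation": [-1.5, 0, 0], "rot": [0, 0, 0], "hand": 1},
    {"translation": [-1.5, 0, -3], "rot": [0, 0, 0], "hand": 1},
    {"translation": [-1.5, 0, -6], "rot": [0, 0, 0], "hand": 0.6},
    {"translation": [-1.5, 0, -8.5], "rot": [0, 0, 0], "hand": 0.4},
    {"translation": [-1.5, 0, -8.5], "rot": [0, 0, 0], "hand": 0.4}
  ]
}}

```text
t: 16.25
eef_pos: [0.4162, 0.1848, 0.1212]
ee_rot: [-3.135, 0.003, -1.25]
force: [0.9, 0.5, 0.0]
width: 0.0148
gripper_force: 0.0
```

```bash
python3 -c "
from h import *
st(); g=Rj@np.array([.0975,.0379])+J; go([*g,.0475],-71.75)"
```

```text
t 16.25 tcp jig mm [-72.  166.6] z 0.1212 yaw -71.64 tilt [-3.135e+00  3.000e-03] Fjig [1.  0.2] 0.0 M [ 0.18 -0.11 -0.02] gf 0.0
t 16.25 pos [0.4162 0.1848 0.1212] F [0.9 0.5 0. ] w 0.0148 gf 0.0
cm [ 12.94 -16.86   7.45] rot [-0.4   0.15  0.11]
```

Emit:
{"api": "move_arm", "payload": {
  "rows": [
    {"translation": [2.1, -2.8, 0], "rot": [0, 0, 0], "hand": 0.4},
    {"translation": [4.2, -5.7, 0], "rot": [0, 0, 0], "hand": 0.4},
    {"translation": [6.3, -8.6, 0], "rot": [0, 0, 0], "hand": 0.4},
    {"translation": [8.4, -11.4, 0], "rot": [0, 0, 0], "hand": 0.4},
    {"translation": [10.5, -14.3, 0], "rot": [0, 0, 0], "hand": 0.4},
    {"translation": [12.7, -17.2, 0], "rot": [0, 0, 0], "hand": 0.4},
    {"translation": [12.7, -17.2, 0], "rot": [0, 0, 0], "hand": 0.4},
    {"translation": [12.7, -17.2, 0], "rot": [0, 0, 0], "hand": 0.4}
  ]
}}

```text
t: 16.92
eef_pos: [0.6182, 0.1152, 0.1151]
ee_rot: [3.14, -0.0, -1.254]
force: [-0.7, 0.3, 0.5]
width: 0.0525
gripper_force: 0.0
```

```bash
python3 -c "
from h import *
st(); g=Rj@np.array([.0975,.0379])+J; go([*g,.0475],-71.75)"
```

```text
t 16.92 tcp jig mm [98.2 37.4] z 0.1151 yaw -71.86 tilt [ 3.14 -0.  ] Fjig [-0.6  0.5] 0.5 M [0.11 0.08 0.01] gf 0.0
t 16.9167 pos [0.6182 0.1152 0.1151] F [-0.7  0.3  0.5] w 0.0525 gf 0.0
cm [-0.05  0.05  6.76] rot [ 0.1  -0.02 -0.11]
```

Emit:
{"api": "move_arm", "payload": {
  "rows": [
    {"translation": [0, 0.05, 2], "rot": [0, 0, -0.1], "hand": 0.4},
    {"translation": [0, 0.05, 4.5], "rot": [0, 0, -0.1], "hand": 0.4},
    {"translation": [0, 0.05, 6.2], "rot": [0, 0, -0.1], "hand": 0.4},
    {"translation": [0, 0.05, 6.7], "rot": [0, 0, -0.1], "hand": 0.4},
    {"translation": [0, 0.05, 6.7], "rot": [0, 0, -0.1], "hand": 0.6},
    {"translation": [0, 0.05, 6.7], "rot": [0, 0, -0.1], "hand": 0.7},
    {"translation": [0, 0.05, 6.7], "rot": [0, 0, -0.1], "hand": 0.8},
    {"translation": [0, 0.05, 6.7], "rot": [0, 0, -0.1], "hand": 1}
  ]
}}

```text
t: 17.58
eef_pos: [0.6175, 0.1158, 0.051]
ee_rot: [-3.139, 0.0, -1.25]
force: [-0.6, -0.6, 0.3]
width: 0.0314
gripper_force: 0.0
```

Emit:
{"api": "move_arm", "payload": {
  "rows": [
    {"translation": [0, 0, 0], "rot": [0, 0, 0], "hand": 1},
    {"translation": [0, 0, 0], "rot": [0, 0, 0], "hand": 1},
    {"translation": [0, 0, 0], "rot": [0, 0, 0], "hand": 1},
    {"translation": [0, 0, 0], "rot": [0, 0, 0], "hand": 1},
    {"translation": [0, -0.1, 0], "rot": [0, 0, 0], "hand": 1},
    {"translation": [0, -0.1, 0], "rot": [0, 0, 0], "hand": 1}
  ]
}}

```text
t: 18.08
eef_pos: [0.6174, 0.1153, 0.0504]
ee_rot: [3.141, -0.0, -1.251]
force: [-5.3, -0.3, 8.9]
width: 0.0178
gripper_force: 30.0
```

```bash
python3 -c "
from h import *
st()"
```

```text
t 18.08 tcp jig mm [97.5 37.8] z 0.0504 yaw -71.66 tilt [ 3.141 -0.   ] Fjig [-5.2  1.4] 8.9 M [ 0.22  1.62 -0.1 ] gf 29.998856484889984
```

Emit:
{"api": "move_arm", "payload": {
  "rows": [
    {"translation": [-0.3, -0.05, 0], "rot": [0, 0, 0], "hand": 1},
    {"translation": [-0.6, -0.05, 0], "rot": [0, 0, 0], "hand": 1},
    {"translation": [-0.9, -0.05, 0], "rot": [0, 0, 0], "hand": 1},
    {"translation": [-1.2, -0.05, 0], "rot": [0, 0, 0], "hand": 1},
    {"translation": [-1.4, -0.05, 0], "rot": [0, 0, 0], "hand": 1},
    {"translation": [-1.5, -0.05, 0], "rot": [0, 0, 0], "hand": 1},
    {"translation": [-1.5, -0.05, 0], "rot": [0, 0, 0], "hand": 1}
  ]
}}

```text
t: 18.67
eef_pos: [0.613, 0.1287, 0.0504]
ee_rot: [3.14, -0.001, -1.251]
force: [-3.9, -5.0, 8.8]
width: 0.018
gripper_force: 30.0
```

```bash
python3 -c "
from h import *
st()"
```

```text
t 18.67 tcp jig mm [97.5 51.9] z 0.0504 yaw -71.66 tilt [ 3.14e+00 -1.00e-03] Fjig [-5.3 -3.5] 8.8 M [-1.3   1.27 -0.05] gf 29.997778683900833
```

Emit:
{"api": "move_arm", "payload": {
  "rows": [
    {"translation": [-0.05, 0, 0], "rot": [0, 0, 0], "hand": 1},
    {"translation": [-0.1, 0, 0], "rot": [0, 0, 0], "hand": 1},
    {"translation": [-0.1, 0, 0], "rot": [0, 0, 0], "hand": 1}
  ]
}}

```text
t: 18.92
eef_pos: [0.6128, 0.1295, 0.0504]
ee_rot: [3.14, -0.001, -1.251]
force: [-2.8, -5.7, 9.3]
width: 0.0179
gripper_force: 30.0
```

```bash
python3 -c "
from h import *
st()"
```

```text
t 18.92 tcp jig mm [97.5 52.7] z 0.0504 yaw -71.67 tilt [ 3.14e+00 -1.00e-03] Fjig [-4.4 -4.5] 9.3 M [-1.66  1.09 -0.01] gf 29.997825175523758
```

Stop expected near 53.5; continuing in 0.5 mm steps, aiming for Fy of about 8.

Emit:
{"api": "move_arm", "payload": {
  "rows": [
    {"translation": [-0.05, 0, 0], "rot": [0, 0, 0], "hand": 1},
    {"translation": [-0.05, -0.05, 0], "rot": [0, 0, 0], "hand": 1},
    {"translation": [-0.05, -0.05, 0], "rot": [0, 0, 0], "hand": 1}
  ]
}}

```text
t: 19.17
eef_pos: [0.6127, 0.1299, 0.0504]
ee_rot: [3.139, -0.001, -1.251]
force: [-4.4, -5.2, 10.8]
width: 0.0177
gripper_force: 30.0
```

```bash
python3 -c "
from h import *
st()"
```

```text
t 19.17 tcp jig mm [97.5 53.1] z 0.0504 yaw -71.67 tilt [ 3.139e+00 -1.000e-03] Fjig [-5.8 -3.6] 10.8 M [-1.8   1.58 -0.07] gf 29.997402280569077
```

Emit:
{"api": "move_arm", "payload": {
  "rows": [
    {"translation": [-0.05, 0, 0], "rot": [0, 0, 0], "hand": 1},
    {"translation": [-0.05, 0, 0], "rot": [0, 0, 0], "hand": 1},
    {"translation": [-0.05, 0, 0], "rot": [0, 0, 0], "hand": 1}
  ]
}}

```text
t: 19.42
eef_pos: [0.6125, 0.1303, 0.0504]
ee_rot: [3.139, -0.001, -1.251]
force: [-4.8, -6.2, 10.8]
width: 0.0177
gripper_force: 30.0
```

```bash
python3 -c "
from h import *
st()"
```

```text
t 19.42 tcp jig mm [97.5 53.5] z 0.0504 yaw -71.67 tilt [ 3.139e+00 -1.000e-03] Fjig [-6.5 -4.4] 10.8 M [-1.93  1.48 -0.08] gf 29.99718949198723
```

Emit:
{"api": "move_arm", "payload": {
  "rows": [
    {"translation": [-0.05, 0, 0], "rot": [0, 0, 0], "hand": 1},
    {"translation": [-0.05, 0, 0], "rot": [0, 0, 0], "hand": 1},
    {"translation": [-0.05, 0, 0], "rot": [0, 0, 0], "hand": 1}
  ]
}}

```text
t: 19.67
eef_pos: [0.6124, 0.1307, 0.0504]
ee_rot: [3.139, -0.001, -1.251]
force: [-5.0, -7.0, 10.0]
width: 0.0177
gripper_force: 30.0
```

```bash
cat > ang.py <<'E'
from h import *
def ang():
    p,f,T=cam('scene'); v,u=np.mgrid[:480,:640]; d=arm.grab_frame('scene')[1]
    P=np.stack([(u-p['cx'])/f*d,(v-p['cy'])/f*d,d],-1)@T[:3,:3].T+T[:3,3]; q=(P[...,:2]-J)@Rj*1000
    m=(d>0)&(P[...,2]>.0215)&(P[...,2]<.0275)&(q[...,1]>105)&(q[...,1]<160)&(q[...,0]<70)&(q[...,0]>-95); A=q[m]; M=[]
    for a in np.arange(-95,70,8):
        k=A[(A[:,0]>=a)&(A[:,0]<a+8)]
        if len(k)>15: M.append((a+4,*np.percentile(k[:,1],[3,97])))
    M=np.array(M); print('leg',[np.polyfit(M[:,0],M[:,i],1).round(4).tolist() for i in (1,2)])
E
python3 - <<'E'
from ang import *
from lsd import lines
st(); ang(); lines('scene')
E
```

```text
t 19.67 tcp jig mm [97.5 53.9] z 0.0504 yaw -71.67 tilt [ 3.139e+00 -1.000e-03] Fjig [-7.  -5.1] 10.0 M [-2.08  1.43 -0.02] gf 29.997462183237076
leg [[-0.0005, 119.931], [-0.0007, 143.6085]]
scene X z 0.01 off 160.9 slope -0.0724 span [ 158. -158.] [163. -86.]
scene X z 0.024 off 134.1 slope -0.0041 span [ 134. -146.] [134. -74.]
scene X z 0.024 off 110.0 slope 0.0016 span [110. -72.] [ 110. -148.]
scene X z 0 off -158.4 slope 0.0004 span [-158.  147.] [-158. -167.]
scene X z 0.01 off -158.9 slope 0.0004 span [-159.  151.] [-159. -158.]
scene Y z 0.024 off 143.9 slope -0.0046 span [ 45. 144.] [131. 144.]
scene Y z 0.01 off -160.4 slope 0.0018 span [-156. -161.] [ 112. -160.]
scene X z 0.01 off 107.6 slope -0.0074 span [ 107. -151.] [108. -83.]
scene Y z 0 off 154.4 slope -0.0006 span [ 43. 154.] [162. 154.]
scene Y z 0.01 off 158.8 slope -0.0006 span [ 39. 159.] [157. 159.]
scene Y z 0.024 off 150.2 slope -0.005 span [ 38. 150.] [120. 150.]
scene X z 0 off 164.2 slope -0.0042 span [164.  88.] [164. 153.]
scene X z 0.01 off 159.0 slope -0.0042 span [159.  93.] [159. 157.]
scene X z 0 off 165.1 slope 0.002 span [165.  80.] [165.  28.]
scene X z 0.01 off 159.8 slope 0.002 span [160.  86.] [160.  34.]
scene X z 0 off -162.9 slope -0.0081 span [-163. -158.] [-163.  -97.]
scene X z 0.01 off -163.4 slope -0.0081 span [-164. -149.] [-163.  -89.]
scene X z 0 off -162.7 slope 0.0098 span [-163.   -8.] [-162.  -65.]
scene X z 0.01 off -163.1 slope 0.0098 span [-163.   -1.] [-163.  -57.]
scene Y z 0 off 156.7 slope -0.0109 span [-50. 157.] [ 35. 156.]
scene Y z 0.01 off 161.1 slope -0.0109 span [-52. 162.] [ 32. 161.]
scene Y z 0.018 off 89.1 slope 0.001 span [-38.  89.] [46. 89.]
scene X z 0.01 off -1.9 slope -0.0015 span [  -2. -146.] [-2. -9.]
scene Y z 0.01 off 0.6 slope 0.0056 span [-114.    0.] [-53.   1.]
scene X z 0.01 off 2.1 slope 0.0033 span [  2. -63.] [   2. -151.]
```

The leg now reads between -0.001 and -0.005 rad. Ease the downward load slightly and add a little more push on the leg.

Emit:
{"api": "move_arm", "payload": {
  "rows": [
    {"translation": [0, 0, -0.05], "rot": [0, 0, 0], "hand": 1},
    {"translation": [-0.03, 0, -0.1], "rot": [0, 0, 0], "hand": 1},
    {"translation": [-0.05, 0, -0.1], "rot": [0, 0, 0], "hand": 1},
    {"translation": [-0.05, 0, -0.1], "rot": [0, 0, 0], "hand": 1}
  ]
}}

```text
t: 20.15
eef_pos: [0.6123, 0.1308, 0.0505]
ee_rot: [3.139, -0.002, -1.251]
force: [-0.3, -7.6, 3.1]
width: 0.0177
gripper_force: 30.0
```

Run:
```python
from ang import *
st(); ang()
```

```text
t 20.15 tcp jig mm [97.5 54. ] z 0.0505 yaw -71.69 tilt [ 3.139e+00 -2.000e-03] Fjig [-2.7 -7.2] 3.1 M [-2.78 -0.08 -0.08] gf 29.99825030565262
leg [[0.0008, 120.06], [-0.0002, 143.6656]]
```

Emit:
{"api": "move_arm", "payload": {
  "rows": [
    {"translation": [0, -0.05, 0], "rot": [0, 0, 0], "hand": 1},
    {"translation": [0, -0.1, 0], "rot": [0, 0, 0], "hand": 1},
    {"translation": [0, -0.1, 0], "rot": [0, 0, 0], "hand": 1},
    {"translation": [0, -0.1, 0], "rot": [0, 0, 0], "hand": 1}
  ]
}}

```text
t: 20.53
eef_pos: [0.6125, 0.1308, 0.0505]
ee_rot: [3.137, -0.002, -1.252]
force: [-3.6, -8.6, 5.5]
width: 0.0181
gripper_force: 30.0
```

Run:
```python
from ang import *
st(); ang(); n='scene'; im=arm.grab_frame(n)[0][:,:,::-1]
cv2.imwrite('pics/s5.png',cv2.resize(im[200:420,160:480],(800,550)))
st()
```

```text
t 20.53 tcp jig mm [97.6 54. ] z 0.0505 yaw -71.71 tilt [ 3.137e+00 -2.000e-03] Fjig [-6.1 -7. ] 5.5 M [-2.76  1.11 -0.03] gf 29.996433556079865
leg [[0.0002, 120.1105], [-0.0021, 143.5427]]
t 20.63 tcp jig mm [97.6 54. ] z 0.0505 yaw -71.71 tilt [ 3.137e+00 -2.000e-03] Fjig [-5.6 -6.7] 5.0 M [-2.74  1.05  0.  ] gf 29.996556490659714
```

View pics/s5.png

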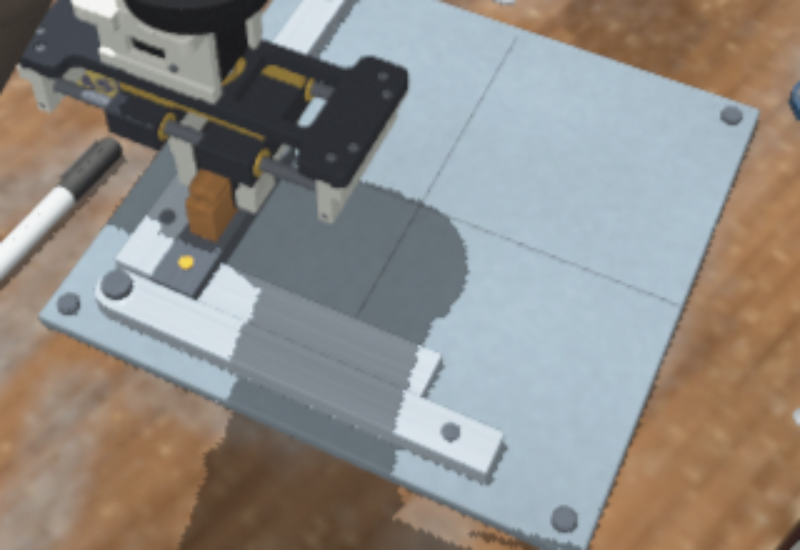

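The blade lies flush along the leg (from about (200,290) to (440,370)), the stock is on the rail, the leg is within 0.002 rad of square, and the pushes are about 6 N on each. Handing in.

```bash
python3 -c "
from h import *
print(arm.job_done())"
```

```text
the job is handed in; nothing more can be done
None
```

I handed the job in at about 21 s: the leg measured within about 0.002 rad of square, with the try square flush against rail and leg, still gripped (30 N) and pressing about 6 N on each. My first push swung the leg about 0.018 rad past square, so partway I let go of the square, nudged the leg back in with closed fingers, regripped and reseated it.

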